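# Gauge the silver bangles

## Robot

A 7-joint arm with a two-finger parallel gripper is mounted at the origin on the work surface. World frame = base frame: x ahead of the robot, y to its left, z up, the work surface at z = 0. Lengths are in m, angles in rad, forces in N, time in s.
With the tool pointing down it reaches from about 0.425 to 1.025 m from the base axis. Payload 9.4 kg.
Tool frame: the origin (TCP) lies at the very end of the fingers, on their centre line; the grasp point (between the pads) lies 19 mm behind it (manip.pinch_z is the distance from the TCP to the grasp point, in m); z points along the fingers, y is the line along which they close (so a half turn about z gives the same grasp; the last joint's range is limited). The gripper opens to 93 mm and grips with 3 to 60 N. Pads are 15 mm wide; open, the fingers measure 128 mm over their backs; the gripper's body (75 mm by 188 mm) begins 65 mm behind the grasp point.
Start: joints at [-1.413, 0.599, -0.003, 1.599, 0.002, 0.943, -0.08], TCP at [0.169, 0.705, 0.184] pointing down, gripper open.
Joint ranges: [-2.57, 2.57], [-0.35, 1.97], [-1.29, 1.29], [0.11, 2.56], [-1.05, 4.19], [0.11, 1.86], [-2.63, 2.63]. Speed limits (rad/s): [2.22, 2.22, 3.01, 3.01, 3.14, 3.14, 3.14].

## Interface

Orientations are given as a unit quaternion [x, y, z, w].
In Python, from plant import manip gives the robot as it stands. Calls block until the motion is done:
- manip.goto(position, orientation): joint-space move of the TCP to a pose.
- manip.servo_line(position, max_speed=0.15, rotation=None): straight line of the TCP; rotation=None keeps the orientation; max_speed is the mean speed in m/s.
- manip.move_joints(angles): joint-space move.
- manip.set_gripper(opening, effort=None): finger opening in m; effort is the grip in N (None keeps the last); returns when the fingers have stopped.
- manip.wait(seconds).
- manip.inverse_kinematics(position, orientation): joint angles nearest the present ones, or None.
- manip.grab_frame(name): name is "scene" or "top" or "wrist"; returns the picture (480x640x3 uint8, red, green, blue); there is no depth.
- manip.calibration(name): a dict with "fx", "fy", "cx", "cy" (pixels), "world_from_camera" (4x4, takes a point from camera to world coordinates); the wrist camera has in their place "T_tool_cam" (4x4, takes a point from camera to tool coordinates, whose origin is the TCP and whose axes are the flange's). Camera axes: x right, y down, z forward; pixel columns grow to the right and rows downward; lengths in m; the calibration is good to about 2 mm. A picture is of the moment at which its call begins: read the wrist's pose just before it. calibration takes no time and is no camera call.
A pose or a line that the arm cannot do raises manip.IKError and nothing moves.
- manip.sign_off(): hands the job in; it is judged then, once.
Readings, each from a call of its own:
- manip.current_time_s(): time.
- manip.current_q(): joint angles.
- manip.current_joint_velocities(): joint speeds.
- manip.current_effort(): joint torques, N m.
- manip.current_eef_pos(): TCP position.
- manip.current_tool_rot(): TCP orientation.
- manip.current_wrist_force(): force on the tool from outside, world axes, zero at the start.
- manip.current_moment(): the same for the moment, N m.
- manip.current_finger_gap(): finger opening in m.
- manip.current_gripper_force(): force on a finger pad.
Only numpy, scipy, OpenCV 4.12 (cv2) and the standard library are available. Lean on these libraries where they do the work, as an engineer would, in place of code of your own. Each camera call takes 0.05 s, during which the arm holds its last target. There are 200 camera calls.

## Task

Take the plug gauge by its wooden handle and lower it, held upright, right down through the bangle that it fits. Then bring that bangle so that it lies wholly on the square sheet of white paper, and finish with the gauge out of the bangle, standing upright on its nose on the bench or the paper. Leave the other, smaller bangle where it is.

Things in the scene. Friction and masses are not known exactly. Their poses are not given: they have to be found in the camera images.
- gauge: Plug gauge, loose, 0.35 kg, standing upright on its nose on the bench, 100 mm tall. Bottom up: steel nose tapering from a flat end of 28 mm diameter to 44 mm at 10 mm height; straight plug of 44 mm from 10 to 40 mm; wooden handle of 24 mm diameter from 40 to 100 mm, to be gripped (29 mm brass collar at its foot). Origin: centre of the flat nose end; z up the handle; yaw is of no matter.
- bangle_wide: The larger of two plain silver bangles, loose, 0.1 kg, flat on the bench: closed round band, 64 mm outside and 52 mm inside diameter, 24 mm tall, open right through. The gauge passes with 4 mm to spare all round, and slides the bangle along if moved sideways in it. Origin: centre of the hole at the underside; z up. The two bangles' places are swapped at random.
- bangle_narrow: The smaller of the two silver bangles, loose, about 0.08 kg, lying flat on the bench: 50 mm outside and 38 mm inside diameter, 24 mm tall. The gauge does not pass through it. Origin: centre of the hole at the underside; z up.
- sheet: Square sheet of plain white paper, 150 by 150 mm, flat on the bench, fixed; it has no edge that catches: things slide onto it freely and lie on it at bench height. Passed bangles go here. Origin: its centre, at bench height; x and y along its sides, z up.
Mind the look-alikes: they are no part of the job. What is shaped like the bangle_narrow but green, purple or yellow is not meant.

How it is judged:
On the way, in this order (a step that is already met when the one before it is completed fails the run):
1. the gauge, held and upright, is right down through the larger bangle (nose within 10 mm of its underside) (z of gauge in the frame of bangle_wide between -0.01 and 0.01 m and horizontal distance between gauge and bangle_wide below 0.012 m and angle between each of gauge, bangle_wide's own z axis and vertical below 0.2 rad and contact force between the fingers and gauge above 0.5 N), for 0.2 s.
2. then the larger bangle comes to lie on the sheet (centre within 52 mm of the sheet's centre along each side) (x of bangle_wide in the frame of sheet between -0.052 and 0.052 m and y of bangle_wide in the frame of sheet between -0.052 and 0.052 m and height (world z) of bangle_wide below 0.008 m), for 0.2 s.
At the end, for the whole second after the job is handed in: The larger bangle lies flat and at rest on the paper (centre within 52 mm of the sheet's centre along each side); the gauge is out of it (axes over 45 mm apart), upright within 0.1 rad, at rest on its nose at bench height (6 mm); the smaller bangle lies flat within 30 mm of its start (x of bangle_wide in the frame of sheet between -0.052 and 0.052 m and y of bangle_wide in the frame of sheet between -0.052 and 0.052 m and height (world z) of each of bangle_wide, gauge below 0.006 m and angle between each of bangle_wide, gauge, bangle_narrow's own z axis and vertical below 0.1 rad and linear speed of each of bangle_wide, gauge below 0.02 m/s and height (world z) of gauge above -0.006 m and horizontal distance between gauge and bangle_wide above 0.045 m and distance of bangle_narrow from where it was at the start of the episode below 0.03 m); the robot touches nothing.
It also fails if it takes over 51 s, if anything falls off the work surface, if the arm or the gripper's body presses on something with over 40 N, if the wrist force passes 120 N, or if a joint passes its speed limit or range.

## Working session

There is one attempt and no reset: what is moved stays moved. The work goes in short steps, each a Python script; the robot and the scene stay as the last script left them, time stands still between calls to the robot, and variables do not carry over. Pictures are saved under pics/ and viewed, at most 10 in all, crops included, and the job is handed in when it is done.

```bash
mkdir -p pics; ls; python3 - <<'E'
from plant import manip
import cv2,numpy as np
for n in ("top","scene"):
    im=manip.grab_frame(n); cv2.imwrite(f"pics/{n}0.png",im[:,:,::-1]); c=manip.calibration(n)
    print(n,c["fx"],c["fy"],c["cx"],c["cy"],np.round(c["world_from_camera"],4).tolist())
print(manip.current_tool_rot(),manip.current_time_s(),manip.pinch_z)
E
```

```text
pics
top 497.53168844247506 497.53168844247506 317.2538090793674 243.53611105514804 [[-0.0013, -0.987, 0.161, 0.4064], [-0.9992, 0.0078, 0.0397, 0.0421], [-0.0405, -0.1608, -0.9862, 0.9041], [0.0, 0.0, 0.0, 1.0]]
scene 488.8344872559983 488.8344872559983 324.6609941753 238.6394879139937 [[0.1521, 0.8334, -0.5314, 1.0465], [0.9884, -0.1303, 0.0785, -0.0348], [-0.0038, -0.5371, -0.8435, 0.8182], [0.0, 0.0, 0.0, 1.0]]
[ 1.17093086e-01  9.93120713e-01 -6.76570213e-04 -9.50661604e-07] 0.1 0.0188
```

View pics/top0.png

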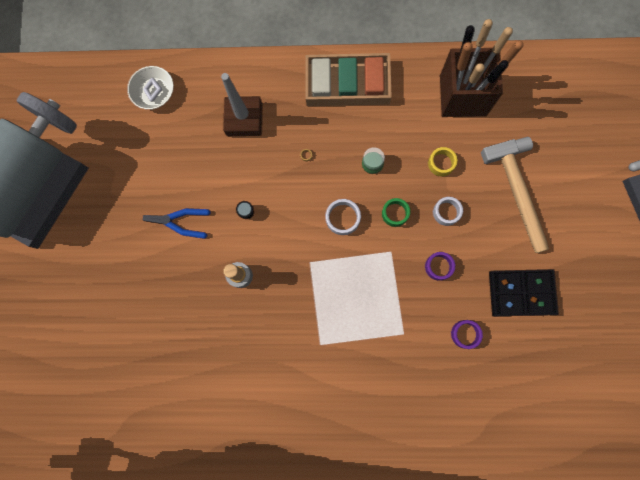

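View pics/scene0.png

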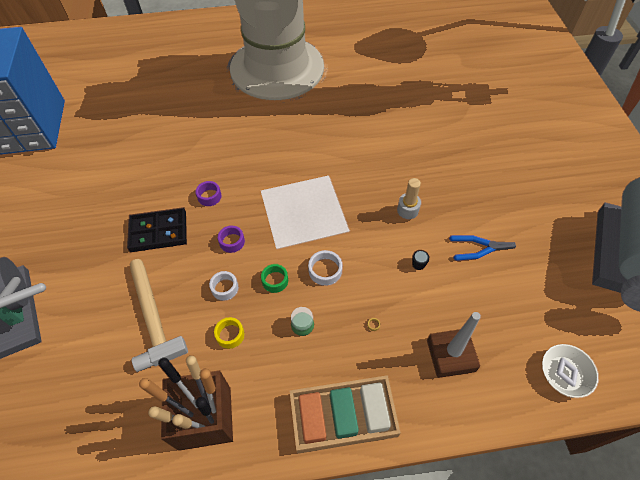

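The gauge is at top (237,273), with its wooden handle leaning up to (231,270). The candidates for the target bangle are:
- **Large silver:** (343,217)
- **Small silver:** (448,211)
- **Green:** (396,212)
- **Yellow:** (443,161)
- **Purple:** (440,266) and (467,334)
- **Brass ring:** (307,155)

I choose the large silver one at (343,217). The sheet is centred near (357,298).

```bash
cat > h.py <<'E'
from plant import manip
import cv2,numpy as np
from scipy.spatial.transform import Rotation as R
def ray(c,T,px,z):
    d=T[:3,:3]@np.array([(px[0]-c["cx"])/c["fx"],(px[1]-c["cy"])/c["fy"],1]); o=T[:3,3]
    return (o+d*(z-o[2])/d[2])[:2]
def mask(im,kind):
    h=cv2.cvtColor(im,cv2.COLOR_RGB2HSV).astype(int); H,S,V=h[...,0],h[...,1],h[...,2]
    m={"silver":(S<75)&(V>95),"wood":(H>8)&(H<25)&(S>60)&(S<150)&(V>150)}[kind]
    return m.astype(np.uint8)*255
def ring(im,win,c,T,z=0.024):
    """outer and inner (hole) contour centres cast on the plane z"""
    x0,y0,x1,y1=win; m=mask(im,"silver")[y0:y1,x0:x1]
    cs,hi=cv2.findContours(m,cv2.RETR_CCOMP,cv2.CHAIN_APPROX_NONE)
    out=[]
    for lvl in (0,1):
        k=[q for q,hh in zip(cs,hi[0]) if (hh[3]>=0)==bool(lvl)]
        if not k: out.append(None); continue
        q=max(k,key=cv2.contourArea).reshape(-1,2)+[x0,y0]
        w=np.array([ray(c,T,p,z) for p in q]).astype(np.float32)*1000
        (cx,cy),(a,b),_=cv2.fitEllipse(w); out.append(np.round([cx,cy,a,b],1).tolist())
    return out
def wristT(): 
    T=np.eye(4);T[:3,:3]=R.from_quat(manip.current_tool_rot()).as_matrix();T[:3,3]=manip.current_eef_pos()
    return T@np.array(manip.calibration("wrist")["T_tool_cam"])
E
python3 - <<'E'
from h import *
I={n:cv2.imread(f"pics/{n}0.png")[:,:,::-1].copy() for n in("top","scene")}
C={n:manip.calibration(n) for n in I}; T={n:np.array(C[n]["world_from_camera"]) for n in I}
print("wide",ring(I["top"],(318,192,368,242),C["top"],T["top"]),ring(I["scene"],(300,245,350,293),C["scene"],T["scene"]))
print("narrow",ring(I["top"],(428,190,468,232),C["top"],T["top"]),ring(I["scene"],(204,267,244,305),C["scene"],T["scene"]))
m=mask(I["top"],"silver"); m[:245]=0; m[350:]=0; m[:,:305]=0; m[:,410:]=0
q=cv2.minAreaRect(max(cv2.findContours(m,0,2)[0],key=cv2.contourArea)); 
P=np.array([ray(C["top"],T["top"],p,0) for p in cv2.boxPoints(q)]); print("sheet",P.round(3).tolist(),P.mean(0))
# handle top
for n,px in(("top",(231,270)),("scene",(414,182))): print("handle",n,ray(C[n],T[n],px,.1))
a=cv2.resize(I["top"][240:310,190:290],(600,420),interpolation=2);b=cv2.resize(I["top"][180:250,310:480],(800,329),interpolation=2)
o=np.zeros((600,800,3),np.uint8);o[:329]=b;a=cv2.resize(a,(380,266));o[330:596,:380]=a
s=cv2.resize(I["scene"][165:230,365:460],(400,266),interpolation=2);o[330:596,390:790]=s
cv2.imwrite("pics/crop.png",o[:,:,::-1])
E
```

```text
wide [[600.1, 31.8, 62.5, 65.2], [600.3, 32.4, 48.3, 52.6]] [[607.9, 30.1, 63.2, 73.4], [608.8, 30.7, 39.9, 50.5]]
narrow [[608.5, -156.5, 48.4, 54.6], [608.8, -156.2, 31.2, 38.4]] [[616.5, -158.0, 49.7, 59.7], [617.3, -157.6, 25.2, 35.2]]
sheet [[0.52, 0.094], [0.54, -0.059], [0.39, -0.075], [0.371, 0.074]] [0.45504872 0.00880814]
handle top [0.49487299 0.21577568]
handle scene [0.49528166 0.21702156]
```

View pics/crop.png

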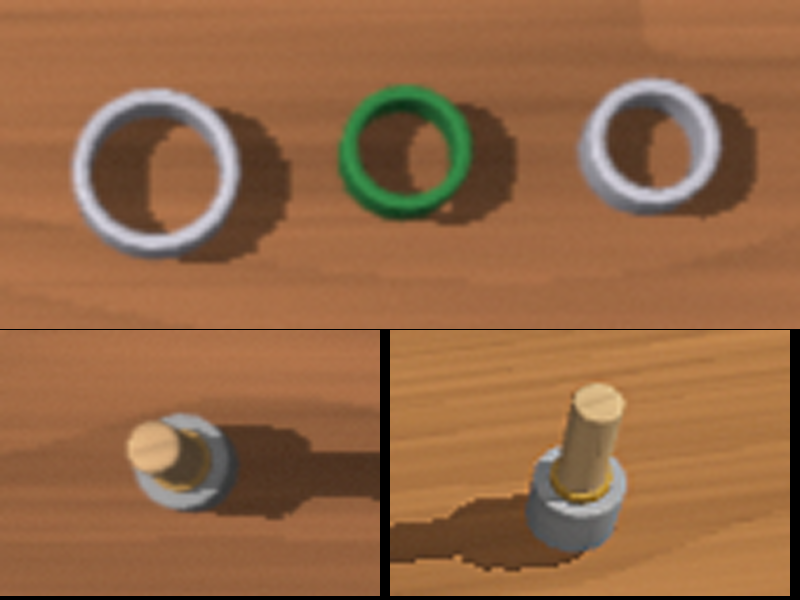

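The crop confirms the choice: the silver ring on the left is clearly the wide one, and the handle's top centre is at top (230.5,270.8) and scene (414.6,182.8). I'll go above each and refine with the wrist camera.

```bash
python3 - <<'E'
from h import *
Q=[0,1,0,0]
c=manip.calibration("wrist"); print(np.round(c["T_tool_cam"],3).tolist())
fr=[]
for name,p in(("bangle",(0.601,0.031,0.25)),("gauge",(0.4945,0.2165,0.25))):
    manip.goto(p,Q); T=wristT(); im=manip.grab_frame("wrist"); fr.append(im)
    np.save(f"T_{name}.npy",T); cv2.imwrite(f"pics/w_{name}.png",im[:,:,::-1])
    print(name,manip.current_eef_pos(),manip.current_time_s())
cv2.imwrite("pics/w2.png",cv2.resize(np.hstack(fr),(800,300))[:,:,::-1])
E
```

```text
[[-0.001, -0.969, -0.247, 0.067], [1.0, -0.001, -0.002, 0.0], [0.002, -0.247, 0.969, -0.201], [0.0, 0.0, 0.0, 1.0]]
bangle [0.60101671 0.03190113 0.24984176] 2.975
gauge [0.49563903 0.21496125 0.25011168] 3.8917
```

View pics/w2.png

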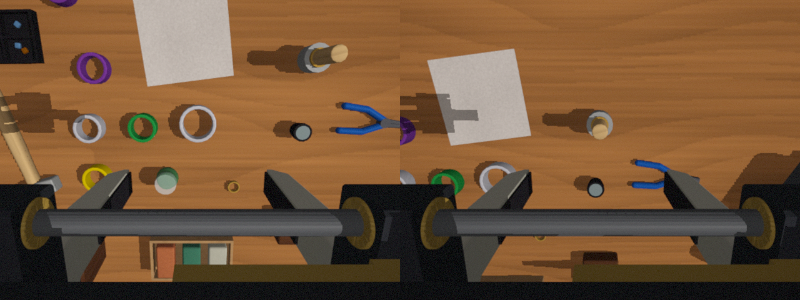

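In the wrist views, the wide bangle is at about (315,198) full-resolution. In the second frame the handle top is at about (320,205), nearly centred.

```bash
python3 - <<'E'
from h import *
c=manip.calibration("wrist")
im=cv2.imread("pics/w_bangle.png")[:,:,::-1].copy();T=np.load("T_bangle.npy")
print("wide",ring(im,(275,155,357,240),c,T)); print("narrow",ring(im,(112,175,175,235),c,T))
g=cv2.imread("pics/w_gauge.png")[:,:,::-1].copy();T=np.load("T_gauge.npy")
print(ray(c,T,(320,205),.1))
cv2.imwrite("pics/hz.png",cv2.resize(g[150:250,260:380],(720,600),interpolation=2)[:,:,::-1])
E
```

```text
wide [[602.4, 31.0, 62.9, 63.5], [602.1, 31.9, 48.7, 52.5]]
narrow [[610.1, -155.4, 48.7, 58.5], [610.7, -154.2, 27.1, 37.3]]
[0.49078614 0.218117  ]
```

View pics/hz.png

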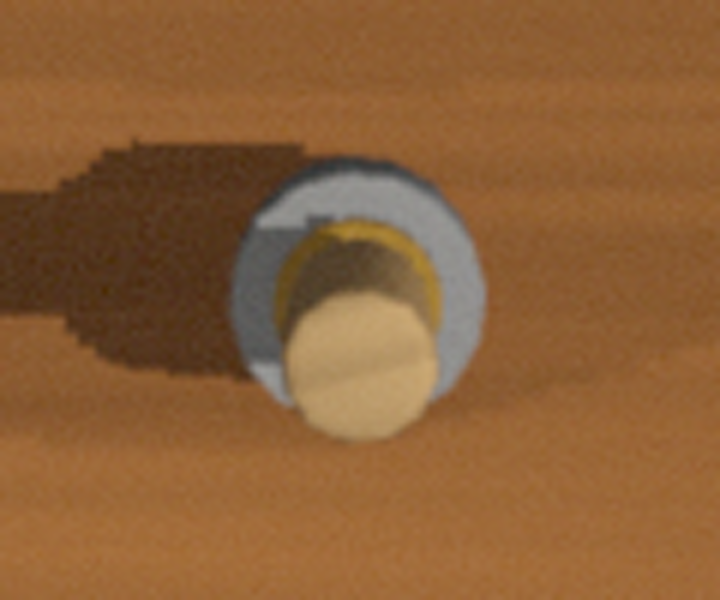

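The handle's top disc is at full-resolution (320.3,211) and the plug's upper rim is centred at about (319.7,199.5).

```bash
python3 - <<'E'
from h import *
c=manip.calibration("wrist");T=np.load("T_gauge.npy")
a,b=ray(c,T,(320.3,211),.1),ray(c,T,(319.7,199.5),.04); print(a,b)
g=(a+b+[.4945,.2165])/3; print(g)
manip.servo_line([*g,.15]); manip.servo_line([*g,.061],max_speed=.08)
print(manip.current_eef_pos(),manip.current_wrist_force())
manip.set_gripper(.01,effort=30)
print(manip.current_finger_gap(),manip.current_gripper_force(),manip.current_eef_pos(),manip.current_time_s())
manip.servo_line([*g,.12],max_speed=.08)
manip.servo_line([.6015,.034,.12],max_speed=.12); manip.wait(.3)
print(manip.current_eef_pos(),R.from_quat(manip.current_tool_rot()).as_matrix()[:,2],manip.current_finger_gap(),manip.current_time_s())
fr=[]
for n in("top","scene"):
    im=manip.grab_frame(n);cv2.imwrite(f"pics/{n}1.png",im[:,:,::-1])
    fr.append(im[120:270,260:460] if n=="top" else im[170:320,220:420])
cv2.imwrite("pics/a1.png",cv2.resize(np.hstack(fr),(800,300),interpolation=2)[:,:,::-1])
E
```

```text
[0.49617534 0.21838394] [0.49579585 0.21822223]
[0.4954904  0.21770206]
[0.49576591 0.21783413 0.06144001] [-0.23353344 -0.64409891  0.19409274]
0.02223694665304864 30.00026285648346 [0.49551713 0.2178155  0.06100442] 7.0833
[0.6014443  0.03416576 0.12003497] [ 2.90875524e-06  1.21614019e-05 -1.00000000e+00] 0.022683831740148954 10.1917
```

View pics/a1.png

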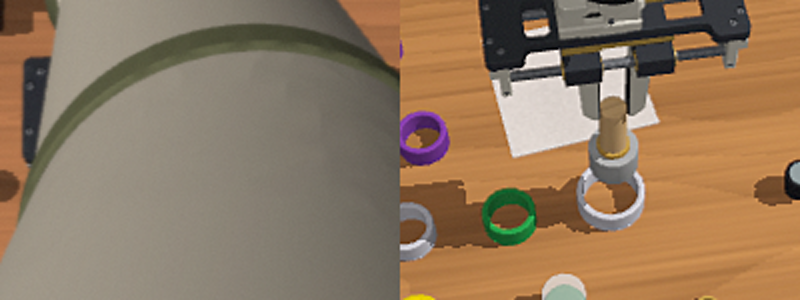

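The scene view shows the gauge held upright over the wide bangle. The y I set was about 3 mm off my own estimate, so I'm correcting it and then descending with force checks.

```bash
python3 - <<'E'
from h import *
p=[.602,.0313]
manip.servo_line([*p,.12],max_speed=.05); manip.wait(.2); f0=manip.current_wrist_force(); print(f0,manip.current_eef_pos())
for z in(.09,.083,.077,.070,.064):
    manip.servo_line([*p,z],max_speed=.05); f=manip.current_wrist_force()-f0
    print(z,f.round(2),manip.current_eef_pos().round(4))
    if np.abs(f[2])>6: break
manip.wait(.4); print(manip.current_wrist_force()-f0,manip.current_finger_gap(),manip.current_gripper_force(),manip.current_time_s())
im=manip.grab_frame("scene")
cv2.imwrite("pics/a2.png",cv2.resize(im[170:320,220:420],(800,600),interpolation=2)[:,:,::-1])
E
```

```text
[-0.22974232  0.47029646 -4.73433357] [0.60198199 0.03130702 0.11998873]
0.09 [ 0.46 -0.18  1.07] [0.6021 0.0313 0.0899]
0.083 [-0.34 -0.16  0.89] [0.6018 0.0313 0.0827]
0.077 [-0.04 -0.66  0.51] [0.6017 0.0313 0.0766]
0.07 [-0.33 -0.42  0.56] [0.6017 0.0313 0.0696]
0.064 [ 0.47 -0.88  0.68] [0.6018 0.0313 0.0636]
[0.36020326 0.125233   0.48808853] 0.022248033569848048 29.994100034236908 13.0083
```

View pics/a2.png

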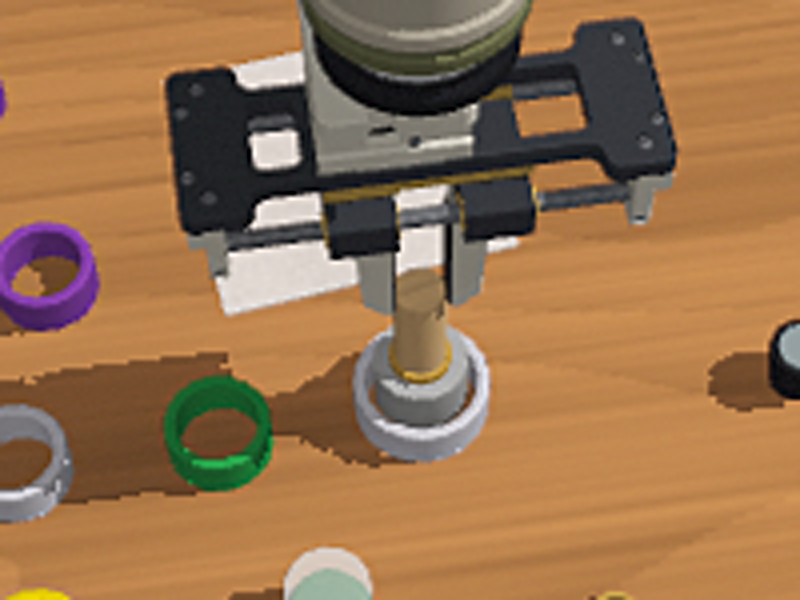

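The gauge is down inside the wide bangle, with the plug within the ring at (420,395) and no contact force. Next I'll slide it onto the sheet, lift the gauge out and set it down at its old place.

```bash
python3 - <<'E'
from h import *
manip.servo_line([.451,.0085,.064],max_speed=.07); manip.wait(.3)
print(manip.current_eef_pos(),manip.current_wrist_force())
manip.servo_line([.4545,.009,.064],max_speed=.02)
manip.servo_line([.4545,.009,.125],max_speed=.05); manip.wait(.2)
print(manip.current_time_s())
manip.servo_line([.4955,.2178,.125],max_speed=.12)
im=manip.grab_frame("scene"); tp=manip.grab_frame("top")
cv2.imwrite("pics/a3.png",np.hstack([cv2.resize(q,(400,300)) for q in(im[130:310,200:440],tp[170:350,210:450])])[:,:,::-1])
f0=manip.current_wrist_force()
manip.servo_line([.4955,.2178,.066],max_speed=.08)
for z in(.064,.0625,.0615,.061,.0605):
    manip.servo_line([.4955,.2178,z],max_speed=.02); f=manip.current_wrist_force()-f0; print(z,f.round(2))
    if f[2]>3: break
print(manip.current_time_s())
E
```

```text
[0.45105342 0.00852484 0.06397851] [ 0.87397338  0.25235035 -3.58710536]
17.5833
0.064 [0.53 0.3  0.16]
0.0625 [ 0.16 -0.37  0.19]
0.0615 [ 0.4   0.84 -0.42]
0.061 [0.42 0.45 0.17]
0.0605 [-0.86  1.55  7.98]
21.75
```

View pics/a3.png

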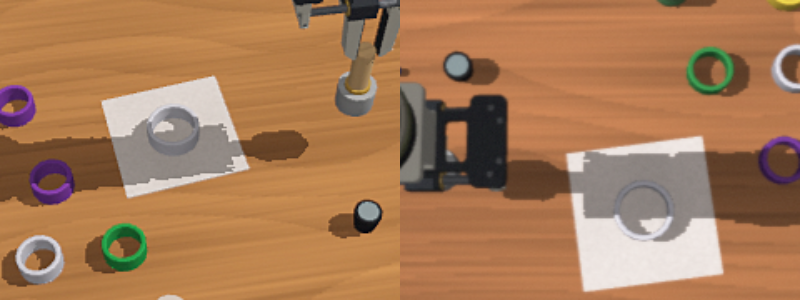

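The bangle lies in the middle of the sheet, at (643,210) in the right half of the picture, and the gauge is back at its place touching the bench. Now I'll release it, retreat and check.

```bash
python3 - <<'E'
from h import *
manip.servo_line([.4955,.2178,.061],max_speed=.02); manip.wait(.2)
manip.set_gripper(.04); manip.set_gripper(.08); manip.servo_line([.4955,.2178,.2],max_speed=.08)
manip.goto([.5,.32,.25],[0,1,0,0]); manip.wait(.5)
im=manip.grab_frame("scene"); tp=manip.grab_frame("top")
cv2.imwrite("pics/a4.png",np.hstack([cv2.resize(q,(400,300)) for q in(im[130:310,200:440],tp[170:350,210:450])])[:,:,::-1])
print(manip.current_time_s())
E
```

```text
26.575
```

View pics/a4.png

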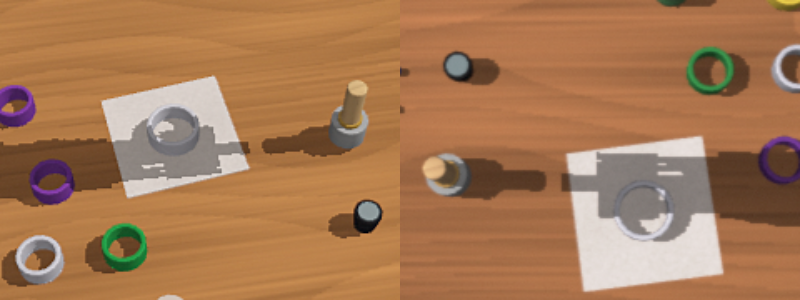

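The gauge stands upright on the bench at (348,125), the bangle lies flat at the sheet's centre, and the smaller bangle hasn't moved.

```bash
python3 -c "
from plant import manip
print(manip.sign_off())"
```

```text
the job is handed in; nothing more can be done
None
```

I handed the job in at about 27 s: the gauge went down through the larger bangle, which now lies mid-sheet, the gauge stands upright on the bench, and the smaller bangle is untouched; no verdict came back.

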